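# Draw the drying trays out level

### The job

A big panel is to be laid across the three pull-out trays of the plate rack. One tray already stands well out: leave it and its ink jar as they are. Hook a fingertip behind the front lip of each of the other two trays and draw them out until all three lips are level, without grasping or lifting anything, with the plates still lying in their trays and nothing else on the table disturbed; then move the hand clear.

Things in the scene. Friction and masses are not known exactly. Their poses are not given: they have to be found in the camera images.
- rack: base board of the plate rack, 230 x 384 x 12 mm, fixed on the table; origin at its underside, middle of its front edge (the edge towards the robot); +x runs into the rack, +y across it. Three equal wooden cases stand on it side by side, 125 mm apart centre to centre, their front edges 5 mm behind the board's, their roofs 72 mm above the table; one tray slides in each. The order of the trays changes from start to start
- tray_a_lip (a point): the lip of the first closed tray (holds a copper plate): midpoint, across the width, of the top edge of the lip's REAR face (the face towards the case, which a fingertip hooks). Its axes are the rack's: +x into the case, so drawing out moves it along -x. 56 mm above the table. The lip is an upright aluminium plate 104 mm wide, 8 mm thick, standing 30 mm above the tray's floor (floor at 26 mm above the table); the same on all three trays
- tray_b_lip (a point): the lip of the second closed tray (holds a steel plate): midpoint, across the width, of the top edge of the lip's REAR face (the face towards the case, which a fingertip hooks). Its axes are the rack's: +x into the case, so drawing out moves it along -x. 56 mm above the table. The lip is an upright aluminium plate 104 mm wide, 8 mm thick, standing 30 mm above the tray's floor (floor at 26 mm above the table); the same on all three trays
- tray_ref_lip (a point): the lip of the tray that already stands out (an ink jar stands on it): midpoint, across the width, of the top edge of the lip's REAR face (the face towards the case, which a fingertip hooks). Its axes are the rack's: +x into the case, so drawing out moves it along -x. 56 mm above the table. The lip is an upright aluminium plate 104 mm wide, 8 mm thick, standing 30 mm above the tray's floor (floor at 26 mm above the table); the same on all three trays
- tray_a (a joint): travel of the first closed tray: 0 = fully in, grows in m as it is drawn out, stop at 0.17. At 0 the lip's rear face stands 52 mm in front of the case's front edge, leaving that gap for a fingertip, between two low side walls (inner width 96 mm, 13 mm high above the tray's floor). Slides with about 2.5 N of friction and stays where it is left. Starts at 0 to 0.02
- tray_b (a joint): travel of the second closed tray: 0 = fully in, grows in m as it is drawn out, stop at 0.17. At 0 the lip's rear face stands 52 mm in front of the case's front edge, leaving that gap for a fingertip, between two low side walls (inner width 96 mm, 13 mm high above the tray's floor). Slides with about 2.5 N of friction and stays where it is left. Starts at 0 to 0.02
- tray_ref (a joint): travel of the tray that already stands out: 0 = fully in, grows in m as it is drawn out, stop at 0.17. At 0 the lip's rear face stands 52 mm in front of the case's front edge, leaving that gap for a fingertip, between two low side walls (inner width 96 mm, 13 mm high above the tray's floor). Slides with about 2.5 N of friction and stays where it is left. Starts at 0.085 to 0.13
- plate_a: copper etching plate 120 x 80 x 5 mm, loose, lying in the first closed tray under the case's roof; origin at the centre of its underside; rides along with the tray
- plate_b: steel etching plate 120 x 80 x 5 mm, loose, lying in the second closed tray; origin at the centre of its underside
- ink_bottle: small ink jar, 38 mm across, 50 mm tall, loose, standing on the tray that is already out, just in front of the case; origin at the centre of its underside
- tape_roll: roll of tape 84 mm across, 24 mm high, lying on the roof of the rack near its middle (its top 96 mm above the table); origin at the centre of its underside
- knife: white craft knife about 170 mm long, 15 mm high, lying on the table between robot and rack, left; origin at its underside, near its middle
- pencil_case: blue pencil case 190 x 60 x 40 mm on the table between robot and rack, right; origin at the centre of its underside
- brush: brush 200 mm long lying on the table left of the rack; origin at its underside
- varnish_jar: jar 60 mm across, 75 mm tall, left of the rack; origin at the centre of its underside
- ink_bottle2: small bottle 40 mm across, 60 mm tall, right of the rack; origin at the centre of its underside
- brush_pot: white pot 80 mm across, 90 mm tall, holding brushes up to 180 mm high, right of the rack; origin at the centre of its underside
There are look-alikes about, which are no part of the job. What is shaped like the ink_bottle but yellow is not meant.

How it is judged:
By the outcome, as a careful person would: the job done as asked, in the order asked, and still so for the second after the job is handed in, with the robot touching nothing.
It also fails if it takes over 56 s, if anything falls off the work surface, if the arm or the gripper's body presses on something with over 40 N, if the wrist force passes 120 N, or if a joint passes its speed limit or range.

### The arm

A 6-joint arm with a two-finger parallel gripper is mounted at the origin on the work surface. World frame = base frame: x ahead of the robot, y to its left, z up, the work surface at z = 0. Lengths are in m, angles in degrees, forces in N, time in s.
With the tool pointing down it reaches from about 0.25 to 0.8 m from the base axis. Payload 3.9 kg.
Tool frame: the origin (TCP) lies on the centre line of the jaws, within the pads' length; the fingertips stand 8 mm ahead of it and the grasp point (between the pads) lies 11 mm behind it; z points along the fingers, y is the line along which they close (so a half turn about z gives the same grasp; the last joint's range is limited). The gripper opens to 85 mm and grips with 20 to 120 N. Pads are 22 mm wide; open, the fingers measure 114 mm over their backs; the gripper's body (76 mm by 85 mm) begins 54 mm behind the grasp point. The pads swing forward as they close: fully open they stand 13 mm farther back than shut.
Start: joints at [70.588, 14.897, -7.913, 67.191, 0, 90], TCP at [0.174, 0.495, 0.239] pointing down, gripper open.
Joint ranges: [-159.42, 159.42], [-47.68, 98.78], [-73.54, 78.23], [-108.79, 121.32], [-90, 84.71], [-180, 180]. Speed limits (degrees/s): [147.25, 147.25, 180, 180, 180, 180].

### API

Orientations are given as [roll, pitch, yaw] about the fixed x, y, z axes, in that order (R = Rz(yaw) Ry(pitch) Rx(roll)).
In Python, from bench import sense, cams, job, models gives the robot as it stands.
- The arm moves only by the shell command python3 -m pendant 'ROWS' [FORCE]. ROWS is JSON, a list of rows, each an object with "hand": the opening, from 0 (shut) to 1 (fully open); "slide": the shift along the world's x, y, z in m, a list of three; "spin": the turn about the world's z in degrees. A call has 1 to 8 rows; each row shifts and turns the commanded pose from where the row before left it; what a row does not reach is not made up. A row lasts 1/12 s, in which the tool goes at most 41.7 mm and 7.16 degrees, less where a joint would pass 70% of its speed; a pose out of reach is approached as far as the arm can. A call with a gripper value outside its range is refused whole. The fingers move at their own pace and stop on an object; FORCE is the grip in N (left out, the last holds). Time passes only in rows, so rows that do not move let the fingers close. It gives the time, the measured TCP pose, the force, the opening and the grip force at its end, in the units of the state.
- sense(): the state, without advancing time (a new reading comes with each control period).
- cams.camera(name): name is "scene" or "top" or "wrist"; returns the picture (420x560x3 uint8, red, green, blue); there is no depth.
- cams.calibration(name): a dict with "K" (3x3 intrinsics, pixels), "pose" (4x4, takes a point from camera to world coordinates). Camera axes: x right, y down, z forward; pixel columns grow to the right and rows downward; lengths in m; the calibration is good to about 2 mm. A picture is of the moment at which its call begins: read the wrist's pose just before it. calibration takes no time and is no camera call; for the wrist camera it gives the pose at the moment of the call.
- job.finish_job(): hands the job in; it is judged then, once.
Trained networks look in the newest picture that a camera, given by its name, has taken for a name from the list of things; names that differ only in an ending like _2 or _b are one class to them, and where a whole thing is asked for, a point or a joint stands for the part that bears it (a point fixed in the world has none). Each returns a list of dicts, best first, with "confidence" (0 to 1); they miss things now and then, are a little off and sometimes report something else, mostly with a low value. They report only what shows in the picture. A call takes as long as a camera call. They do not tell look-alikes from the thing itself.
- models.regions_of(camera, thing): "pixels" (420x560 bool, what is visible of it) and "extent" ([left, top, width, height] in pixels, round what is visible of it).
The state is a dict: "t": time; "joint_positions": joint angles; "joint_vel": joint speeds; "joint_torque": joint torques, N m; "position": TCP position; "orientation": TCP orientation; "ft_force": force on the tool from outside, world axes, zero at the start; "wrist_torque": the same for the moment, N m; "finger_gap": opening from 0.0 (shut) to 1.0 (fully open); "finger_force": force on a finger pad.
Only numpy, scipy, OpenCV 4.12 (cv2) and the standard library are available. Lean on these libraries where they do the work, as an engineer would, in place of code of your own. Each camera call takes 0.05 s, during which the arm holds its last target. There are 200 camera calls.

## Working session

There is one attempt and no reset: what is moved stays moved. The work goes in short steps, Python scripts to look and compute and a shell command to move; the robot and the scene stay as the last step left them, time stands still between calls to the robot, and variables do not carry over. Pictures are saved under pics/ and viewed, at most 10 in all, crops included, and the job is handed in when it is done.

```bash
mkdir -p pics; ls
python3 - <<'E'
from bench import sense,cams,models
import cv2,numpy as np
for n in("scene","top"):
    im=cams.camera(n); cv2.imwrite(f"pics/{n}0.png",im[:,:,::-1])
    c=cams.calibration(n); print(n,np.round(c["K"],1).tolist(),np.round(c["pose"],3).tolist())
    for t in("rack","tray_a_lip","tray_ref_lip","plate_a","ink_bottle","tape_roll","knife","pencil_case"):
        print(t,[(round(r["confidence"],2),r["extent"]) for r in models.regions_of(n,t)])
s=sense();print(s["t"],s["position"],s["orientation"],s["ft_force"])
E
```

```text
pics
scene [[519.3, 0.0, 273.5], [0.0, 519.3, 212.9], [0.0, 0.0, 1.0]] [[-0.296, 0.822, -0.487, 1.12], [0.955, 0.258, -0.144, 0.172], [0.007, -0.508, -0.861, 1.099], [0.0, 0.0, 0.0, 1.0]]
rack [(0.58, [168.7, 169.0, 65.3, 66.5]), (0.57, [113.3, 285.7, 195.1, 90.5])]
tray_a_lip [(0.91, [264.2, 232.5, 50.7, 40.2])]
tray_ref_lip [(0.68, [124.5, 153.0, 13.0, 20.9]), (0.57, [167.4, 166.3, 65.3, 68.5])]
plate_a []
ink_bottle [(0.88, [123.7, 154.6, 17.1, 18.1]), (0.71, [249.1, 150.1, 15.5, 20.9]), (0.59, [177.4, 207.5, 15.3, 16.3]), (0.46, [263.6, 235.5, 52.5, 36.1])]
tape_roll [(0.9, [208.1, 264.7, 41.9, 41.9])]
knife [(0.6, [366.7, 174.6, 61.7, 37.4]), (0.46, [177.7, 202.2, 15.3, 24.1])]
pencil_case [(0.65, [165.1, 89.7, 59.0, 62.0])]
top [[491.8, 0.0, 284.4], [0.0, 491.8, 203.3], [0.0, 0.0, 1.0]] [[-0.007, -0.99, 0.144, 0.326], [-1.0, 0.005, -0.011, 0.005], [0.01, -0.144, -0.989, 1.516], [0.0, 0.0, 0.0, 1.0]]
rack [(0.54, [280.5, 168.9, 7.0, 1.6])]
tray_a_lip [(0.81, [244.5, 162.9, 33.2, 27.8])]
tray_ref_lip [(0.62, [324.1, 169.4, 35.7, 62.4]), (0.38, [341.2, 175.4, 12.5, 14.9])]
plate_a []
ink_bottle [(0.66, [382.4, 133.4, 33.3, 38.9]), (0.53, [308.6, 251.4, 12.7, 13.1]), (0.5, [400.9, 218.7, 15.9, 11.5]), (0.48, [339.6, 177.5, 14.2, 15.9])]
tape_roll [(0.89, [279.7, 120.8, 29.0, 27.1]), (0.73, [380.4, 139.7, 33.4, 32.8])]
knife [(0.96, [174.4, 244.7, 42.3, 44.9])]
pencil_case [(0.96, [363.9, 255.4, 31.4, 64.3])]
0.9 [0.17451116 0.49515757 0.23935083] [1.79995430e+02 1.29249053e-03 1.60584645e+02] [-0.73830224  0.99872066 -0.05058741]
```

View pics/top0.png

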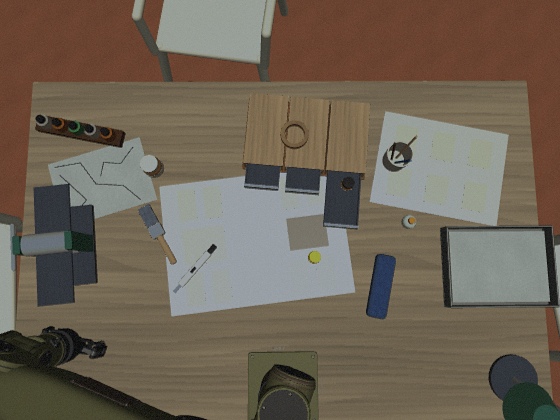

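View pics/scene0.png

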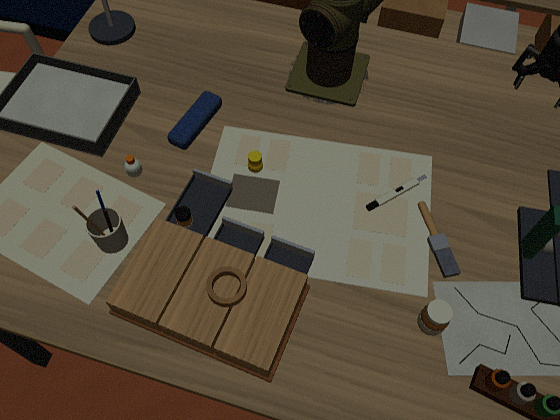

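The top view shows the closed trays as left (lip ~262,188) and middle (~302,192), with the reference on the right (lip ~341,226) and its dark jar at (348,183). The yellow look-alike is at (314,257). Both closed lips sit in clear space. Next I'll zoom in on the lips.

```bash
cat > h.py <<'E'
import numpy as np,cv2
from bench import sense,cams,models
def ray(n,u,v,z,c=None):
    c=c or cams.calibration(n);K=np.array(c["K"]);T=np.array(c["pose"])
    d=T[:3,:3]@np.linalg.solve(K,[u,v,1.]);o=T[:3,3]
    return o+d*(z-o[2])/d[2]
def proj(c,p):
    T=np.array(c["pose"]);q=np.array(c["K"])@(T[:3,:3].T@(np.array(p)-T[:3,3]));return q[:2]/q[2]
E
python3 - <<'E'
from h import *
im=cv2.imread("pics/top0.png")[155:240,238:372]
cv2.imwrite("pics/topc.png",cv2.convertScaleAbs(cv2.resize(im,None,fx=5.9,fy=5.9,interpolation=cv2.INTER_CUBIC),alpha=1.8))
for n,u,v,z in(("roofL",247,94,.072),("roofR",370,103,.072),("frR",364,173,.072),("frL",244,162,.072),("lip1l",245,187,.056),("lip1r",278,190,.056),("lip2l",286,191,.056),("lip2r",319,194,.056),("lip3l",324,225,.056),("lip3r",357,228,.056),("jar",348,182,.076),("tape",294,134,.096)):
    print(n,np.round(ray("top",u,v,z),3))
E
```

```text
roofL [0.875 0.101 0.072]
roofR [ 0.845 -0.276  0.072]
frR [ 0.627 -0.251  0.072]
frL [0.662 0.109 0.072]
lip1l [0.589 0.107 0.056]
lip1r [0.579 0.007 0.056]
lip2l [ 0.576 -0.017  0.056]
lip2r [ 0.566 -0.116  0.056]
lip3l [ 0.472 -0.129  0.056]
lip3r [ 0.463 -0.228  0.056]
jar [ 0.599 -0.201  0.076]
tape [ 0.741 -0.041  0.096]
```

View pics/topc.png

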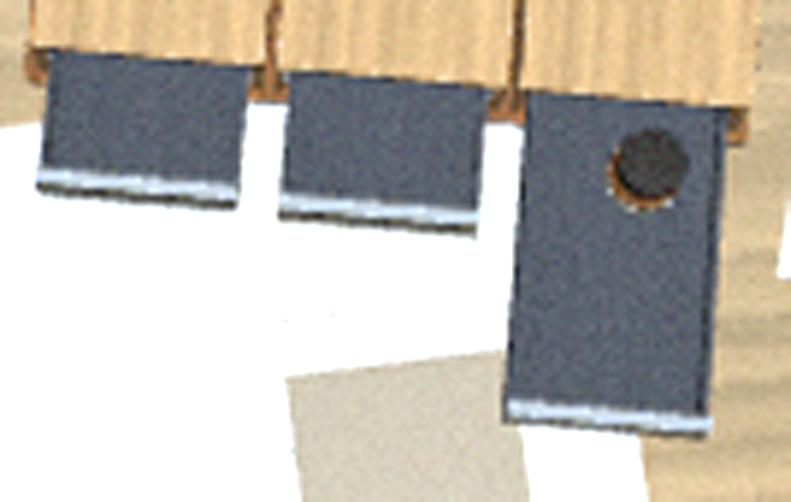

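The rear edges of the lips are crisp, and the rack yaw is about -5°. I'll move the shut hand to a hover in front of the rack and turn it to line up.

```bash
python3 -m pendant '[{"hand":0,"slide":[0.014,-0.018,0.003],"spin":-6.9},{"hand":0,"slide":[0.014,-0.018,0.003],"spin":-6.9},{"hand":0,"slide":[0.014,-0.018,0.003],"spin":-6.9},{"hand":0,"slide":[0.014,-0.018,0.003],"spin":-6.9},{"hand":0,"slide":[0.014,-0.018,0.003],"spin":-6.9},{"hand":0,"slide":[0.014,-0.018,0.003],"spin":-6.9},{"hand":0,"slide":[0.014,-0.018,0.003],"spin":-6.9},{"hand":0,"slide":[0.014,-0.018,0.003],"spin":-6.9}]'
python3 -m pendant '[{"hand":0,"slide":[0.014,-0.018,0.003],"spin":-6.9},{"hand":0,"slide":[0.014,-0.018,0.003],"spin":-6.9},{"hand":0,"slide":[0.014,-0.018,0.003],"spin":-6.9},{"hand":0,"slide":[0.014,-0.018,0.003],"spin":-6.9},{"hand":0,"slide":[0.014,-0.018,0.003],"spin":-6.9},{"hand":0,"slide":[0.014,-0.018,0.003],"spin":-6.9},{"hand":0,"slide":[0.014,-0.018,0.003],"spin":-6.9},{"hand":0,"slide":[0.014,-0.018,0.003],"spin":-6.9}]'
python3 -m pendant '[{"hand":0,"slide":[0.014,-0.018,0.003],"spin":-6.9},{"hand":0,"slide":[0.014,-0.018,0.003],"spin":-6.9},{"hand":0,"slide":[0.014,-0.018,0.003],"spin":-6.9},{"hand":0,"slide":[0.014,-0.018,0.003],"spin":-6.9},{"hand":0,"slide":[0.014,-0.018,0.003],"spin":-6.9},{"hand":0,"slide":[0.014,-0.018,0.003],"spin":-6.9},{"hand":0,"slide":[0.014,-0.018,0.003],"spin":-6.9},{"hand":0,"slide":[0.014,-0.018,0.003],"spin":-6.9}]'
python3 - <<'E'
from h import *
s=sense();c=cams.calibration("wrist");im=cams.camera("wrist");cv2.imwrite("pics/w1.png",im[:,:,::-1])
print(s["t"],np.round(s["position"],4),np.round(s["orientation"],2),s["finger_gap"]);print(np.round(c["pose"],3).tolist(),np.round(c["K"],1).tolist())
for n,p in(("l1",(.584,.057,.056)),("l2",(.571,-.067,.056)),("l3",(.467,-.18,.056))):print(n,proj(c,p))
np.save("w1.npy",np.array(c["pose"]))
E
```

```text
t: 1.57
position: [0.287, 0.3502, 0.2635]
orientation: [180.0, -0.0, 105.1]
ft_force: [-0.7, 0.5, 0.6]
finger_gap: 0.001
finger_force: 0.0
t: 2.23
position: [0.3991, 0.2062, 0.2876]
orientation: [180.0, -0.0, 49.8]
ft_force: [-0.2, 0.2, 0.5]
finger_gap: 0.002
finger_force: 0.0
t: 2.9
position: [0.5149, 0.0077, 0.3115]
orientation: [-177.3, -0.0, -0.7]
ft_force: [1.0, 0.0, 0.6]
finger_gap: -0.002
finger_force: 0.0
2.9 [0.5149 0.0077 0.3115] [-1.7729e+02 -1.0000e-02 -7.2000e-01] -0.00230462274737984
[[-0.012, -0.956, -0.294, 0.589], [-0.999, -0.002, 0.048, 0.001], [-0.047, 0.294, -0.955, 0.446], [0.0, 0.0, 0.0, 1.0]] [[356.8, 0.0, 277.9], [0.0, 356.8, 204.0], [0.0, 0.0, 1.0]]
l1 [242.01218537 100.12139841]
l2 [360.04060804 111.63099065]
l3 [456.8569771 206.4879904]
```

View pics/w1.png

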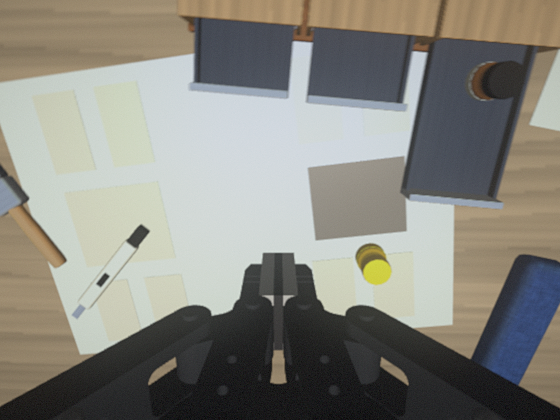

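The wrist view shows all three lips: left at y≈90 (190–290), middle at y≈103 (306–406), reference at y≈200 (402–502), with the jar at (497,80). The hand is tilted about 2.7°, so I'll check whether it settles.

```bash
python3 -m pendant '[{"hand":0,"slide":[0,0,0],"spin":0},{"hand":0,"slide":[0,0,0],"spin":0},{"hand":0,"slide":[0,0,0],"spin":0}]'
cat >> h.py <<'E'
def lips(tag,boxes,z=.056):
    """boxes: (u0,v0,u1,v1) rough line of the rear edge of each lip; refined to the steepest dark->light step downwards"""
    c=cams.calibration("wrist");im=cams.camera("wrist");cv2.imwrite(f"pics/{tag}.png",im[:,:,::-1])
    g=cv2.GaussianBlur(im.astype(np.float32).mean(2),(0,0),.8);d=cv2.Sobel(g,cv2.CV_32F,0,1);out=[]
    for u0,v0,u1,v1 in boxes:
        P=[]
        for u in np.arange(u0+12,u1-12,2):
            v=int(round(v0+(v1-v0)*(u-u0)/(u1-u0)));w=d[v-9:v+10,int(u)];k=int(w.argmax())
            if 0<k<18:
                a,b,e=w[k-1:k+2];P.append((u,v-9+k+.5*(a-e)/(a-2*b+e)))
        P=np.array(P);m=np.ones(len(P),bool)
        for _ in range(4):
            q=np.polyfit(*P[m].T,1);r=abs(np.polyval(q,P[:,0])-P[:,1]);m=r<1
        A=ray("wrist",u0,np.polyval(q,u0),z,c);B=ray("wrist",u1,np.polyval(q,u1),z,c)
        out.append((A,B));print(m.sum(),len(P),"row",np.round(np.polyval(q,[u0,u1]),1),np.round(A,4),np.round(B,4),"mid",np.round((A+B)/2,4),"yaw",round(float(np.degrees(np.arctan2(B[0]-A[0],A[1]-B[1]))),2))
    return out
E
python3 - <<'E'
from h import *
s=sense();print(np.round(s["joint_positions"],1),np.round(s["position"],4),np.round(s["orientation"],2))
c=cams.calibration("wrist");
a=np.load("w1.npy")
cc=dict(c);cc["pose"]=a
for A,B in(((190,84),(290,93)),((307,96),(407,104)),((403,190),(502,199))):
    p,q=ray("wrist",*A,.056,cc),ray("wrist",*B,.056,cc);print(np.round(p,3),np.round(q,3),proj(c,p),proj(c,q))
E
```

```text
t: 3.2
position: [0.5135, 0.0094, 0.3112]
orientation: [-177.3, 0.1, -0.5]
ft_force: [0.2, 0.3, -0.4]
finger_gap: 0.003
finger_force: 0.0
[ -0.6  12.7  -0.3  77.1   2.7 179.9] [0.5135 0.0094 0.3112] [-1.7733e+02  7.0000e-02 -5.2000e-01]
[0.601 0.111 0.056] [0.591 0.006 0.056] [191.35091917  81.79479292] [291.64410433  91.17713703]
[ 0.587 -0.011  0.056] [ 0.578 -0.115  0.056] [308.67749522  94.2472302 ] [408.86281486 102.61474804]
[ 0.486 -0.119  0.056] [ 0.476 -0.228  0.056] [404.40001746 188.86029594] [503.43410309 198.17385028]
```

Joint 6 is at its limit here. Yaw ≈175 gives the same hook, with j6 near 5, so I'll measure now and then turn back.

```bash
python3 - <<'E'
from h import *
lips("w2",[(191,82,291,91),(309,94,408,102.6),(404,189,503,198)])
E
python3 -m pendant '[{"hand":0,"slide":[0.002,0.006,0],"spin":7.1},{"hand":0,"slide":[0.002,0.006,0],"spin":7.1},{"hand":0,"slide":[0.002,0.006,0],"spin":7.1},{"hand":0,"slide":[0.002,0.006,0],"spin":7.1},{"hand":0,"slide":[0.002,0.006,0],"spin":7.1},{"hand":0,"slide":[0.002,0.006,0],"spin":7.1},{"hand":0,"slide":[0.002,0.006,0],"spin":7.1},{"hand":0,"slide":[0.002,0.006,0],"spin":7.1}]'
```

```text
38 38 row [80.4 89.3] [0.6022 0.1114 0.056 ] [0.5924 0.0071 0.056 ] mid [0.5973 0.0592 0.056 ] yaw -5.38
38 38 row [ 93.3 102.2] [ 0.5883 -0.0116  0.056 ] [ 0.5786 -0.1139  0.056 ] mid [ 0.5834 -0.0628  0.056 ] yaw -5.4
38 38 row [191.8 201.2] [ 0.4827 -0.1188  0.056 ] [ 0.4723 -0.2277  0.056 ] mid [ 0.4775 -0.1733  0.056 ] yaw -5.44
t: 3.92
position: [0.5294, 0.059, 0.3114]
orientation: [-177.3, 0.0, 56.8]
ft_force: [0.7, -0.4, 0.2]
finger_gap: 0.001
finger_force: 0.0
```

```bash
python3 -m pendant '[{"hand":0,"slide":[0,0,0],"spin":7.1},{"hand":0,"slide":[0,0,0],"spin":7.1},{"hand":0,"slide":[0,0,0],"spin":7.1},{"hand":0,"slide":[0,0,0],"spin":7.1},{"hand":0,"slide":[0,0,0],"spin":7.1},{"hand":0,"slide":[0,0,0],"spin":7.1},{"hand":0,"slide":[0,0,0],"spin":7.1},{"hand":0,"slide":[0,0,0],"spin":7.1}]'
python3 -m pendant '[{"hand":0,"slide":[0,0,0],"spin":7.1},{"hand":0,"slide":[0,0,0],"spin":7.1},{"hand":0,"slide":[0,0,0],"spin":7.1},{"hand":0,"slide":[0,0,0],"spin":7.1},{"hand":0,"slide":[0,0,0],"spin":7.1},{"hand":0,"slide":[0,0,0],"spin":7.1},{"hand":0,"slide":[0,0,0],"spin":7.1},{"hand":0,"slide":[0,0,0],"spin":7.1}]'
python3 -m pendant '[{"hand":0,"slide":[0,0,0],"spin":4.2},{"hand":0,"slide":[0,0,0],"spin":0},{"hand":0,"slide":[0,0,0],"spin":0}]'
python3 - <<'E'
from h import *
s=sense();print(np.round(s["joint_positions"],1),np.round(s["position"],4),np.round(s["orientation"],2))
a=cv2.imread("pics/w2.png")[60:220,180:520];a=cv2.convertScaleAbs(a,alpha=1.3)
w=cams.camera("wrist");cv2.imwrite("pics/w3.png",w[:,:,::-1]);np.save("w3.npy",cams.calibration("wrist")["pose"])
# both in one picture
A=cv2.resize(a,(782,368),interpolation=cv2.INTER_CUBIC);B=cv2.resize(w[:,:,::-1],(300,225))
C=np.zeros((593,782,3),np.uint8);C[:368]=A;C[368:,:300]=B;cv2.imwrite("pics/m1.png",C)
for n,u,v in(("1l",245.1,184),("1r",278.7,186.4),("2l",286,188.4),("2r",319.4,190.8),("3l",324.4,222.6),("3r",358.7,225.7)):print(n,np.round(ray("top",u,v,.056),3))
E
```

```text
t: 4.58
position: [0.5293, 0.0587, 0.3114]
orientation: [-177.3, 0.0, 113.6]
ft_force: [1.5, 0.1, 0.2]
finger_gap: 0.0
finger_force: 0.0
t: 5.25
position: [0.5293, 0.0587, 0.3114]
orientation: [-177.4, 0.0, 170.4]
ft_force: [-0.6, -0.1, 0.7]
finger_gap: -0.001
finger_force: 0.0
t: 5.5
position: [0.5294, 0.0582, 0.3114]
orientation: [-177.4, 0.0, 174.1]
ft_force: [0.2, -0.3, -0.3]
finger_gap: 0.003
finger_force: 0.0
[ 7.8 15.   2.9 78.5 -2.6 13.7] [0.5294 0.0582 0.3114] [-1.7736e+02  3.0000e-02  1.7407e+02]
1l [0.598 0.106 0.056]
1r [0.59  0.005 0.056]
2l [ 0.584 -0.017  0.056]
2r [ 0.576 -0.117  0.056]
3l [ 0.48  -0.131  0.056]
3r [ 0.47  -0.233  0.056]
```

View pics/m1.png

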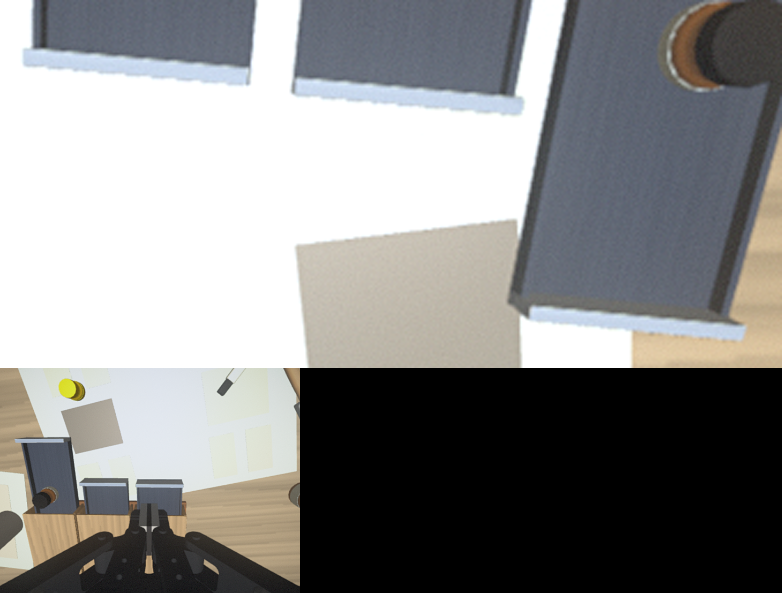

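The zoom confirms the refined edges are the rear top edges: the dark rear face of the reference lip is visible above its bright top. Measured pulls are about 97 mm for the left tray and 95 mm for the middle. I'll lower the fingertip into the left gap.

```bash
python3 -m pendant '[{"hand":0,"slide":[0.031,0,0],"spin":0},{"hand":0,"slide":[0.031,0,0],"spin":0},{"hand":0,"slide":[0.031,0,0],"spin":0.5},{"hand":0,"slide":[0,0,-0.03],"spin":0},{"hand":0,"slide":[0,0,-0.03],"spin":0},{"hand":0,"slide":[0,0,-0.03],"spin":0},{"hand":0,"slide":[0,0,-0.03],"spin":0},{"hand":0,"slide":[0,0,0],"spin":0}]'
python3 - <<'E'
from h import *
s=sense();print(np.round(s["position"],4),np.round(s["orientation"],2))
w=cams.camera("wrist");cv2.imwrite("pics/w4.png",w[:,:,::-1])
E
```

```text
t: 6.22
position: [0.6184, 0.0568, 0.1844]
orientation: [-177.2, -0.7, 174.5]
ft_force: [-1.4, 0.5, -1.8]
finger_gap: 0.002
finger_force: 0.0
[0.6184 0.0568 0.1844] [-177.21   -0.68  174.49]
```

View pics/w4.png

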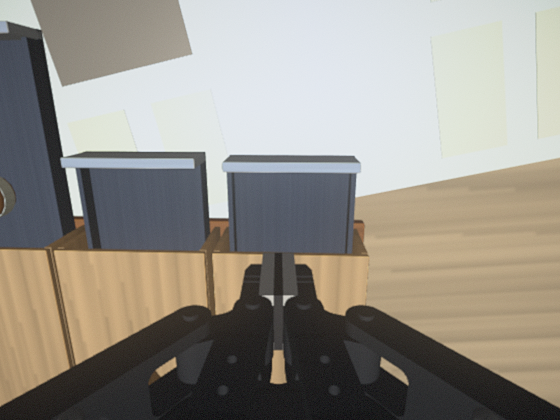

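The fingertip is lined up over the left gap: lip at (292,165), case edge at y≈250. Descending now.

```bash
python3 -m pendant '[{"hand":0,"slide":[0.001,0,-0.03],"spin":0},{"hand":0,"slide":[0.001,0,-0.03],"spin":0},{"hand":0,"slide":[0,0,-0.025],"spin":0},{"hand":0,"slide":[0,0,-0.012],"spin":0},{"hand":0,"slide":[0,0,0],"spin":0}]'
python3 -m pendant '[{"hand":0,"slide":[0,0,-0.012],"spin":0},{"hand":0,"slide":[0,0,-0.012],"spin":0},{"hand":0,"slide":[0,0,-0.012],"spin":0},{"hand":0,"slide":[0,0,0],"spin":0},{"hand":0,"slide":[0,0,0],"spin":0}]'
```

```text
t: 6.68
position: [0.6243, 0.0569, 0.0935]
orientation: [-177.3, -0.1, 174.5]
ft_force: [-0.8, -0.3, 0.4]
finger_gap: 0.001
finger_force: 0.0
t: 7.1
position: [0.6264, 0.057, 0.0604]
orientation: [-177.4, 0.2, 174.5]
ft_force: [-0.2, 0.1, 0.7]
finger_gap: 0.001
finger_force: 0.0
```

```bash
python3 -m pendant '[{"hand":0,"slide":[0,0,-0.012],"spin":0},{"hand":0,"slide":[0,0,0],"spin":0},{"hand":0,"slide":[-0.004,0.0004,0],"spin":0},{"hand":0,"slide":[-0.004,0.0004,0],"spin":0},{"hand":0,"slide":[-0.004,0.0004,0],"spin":0},{"hand":0,"slide":[-0.003,0.0003,0],"spin":0},{"hand":0,"slide":[-0.003,0.0003,0],"spin":0},{"hand":0,"slide":[-0.003,0.0003,0],"spin":0}]'
python3 -m pendant '[{"hand":0,"slide":[-0.003,0.0003,0],"spin":0},{"hand":0,"slide":[-0.003,0.0003,0],"spin":0},{"hand":0,"slide":[-0.003,0.0003,0],"spin":0}]'
```

```text
t: 7.77
position: [0.6052, 0.0588, 0.0471]
orientation: [-177.4, 0.2, 174.5]
ft_force: [2.1, -0.3, 0.6]
finger_gap: -0.004
finger_force: 1.4
t: 8.02
position: [0.5957, 0.0597, 0.0469]
orientation: [-177.4, 0.1, 174.5]
ft_force: [2.2, -1.2, 1.9]
finger_gap: -0.004
finger_force: 1.4
```

Contact shows about 2.2 N, which matches the tray friction. Pulling most of the way, then I'll look again.

```bash
python3 -m pendant '[{"hand":0,"slide":[-0.005,0.0005,0],"spin":0},{"hand":0,"slide":[-0.008,0.0008,0],"spin":0},{"hand":0,"slide":[-0.011,0.001,0],"spin":0},{"hand":0,"slide":[-0.012,0.0011,0],"spin":0},{"hand":0,"slide":[-0.012,0.0011,0],"spin":0},{"hand":0,"slide":[-0.01,0.0009,0],"spin":0},{"hand":0,"slide":[-0.007,0.0007,0],"spin":0},{"hand":0,"slide":[-0.004,0.0004,0],"spin":0}]'
python3 -m pendant '[{"hand":0,"slide":[-0.003,0.0003,0],"spin":0},{"hand":0,"slide":[0,0,0],"spin":0},{"hand":0,"slide":[0,0,0],"spin":0}]'
python3 - <<'E'
from h import *
s=sense();p=s["position"];print(s["ft_force"],"s",p[0]*.9956-p[1]*.0941)
c=cams.calibration("wrist");w=cams.camera("wrist");cv2.imwrite("pics/w5.png",w[:,:,::-1])
for q in((.597,.059),(.5834,-.0628),(.4775,-.1733)):print(proj(c,(*q,.056)))
E
```

```text
t: 8.68
position: [0.5241, 0.0664, 0.0461]
orientation: [-177.4, -0.1, 174.5]
ft_force: [2.4, -0.1, 1.6]
finger_gap: 0.002
finger_force: 1.4
t: 8.93
position: [0.5216, 0.0665, 0.0457]
orientation: [-177.3, -0.1, 174.5]
ft_force: [-0.0, -0.9, 0.5]
finger_gap: -0.0
finger_force: 0.0
[-0.03478798 -0.93677584  0.5318467 ] s 0.512998308774271
[275.76908617 440.91877635]
[ 16.19441629 426.43343032]
[-317.72037707  234.47870655]
```

View pics/w5.png

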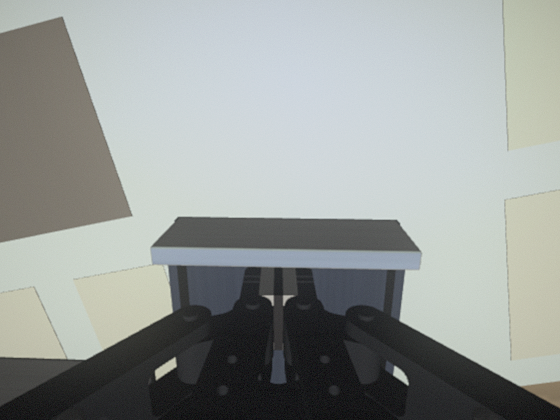

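The left tray followed: its lip is at rows 248–268 and centred, with the finger hooked behind it. I'll rise, move over the middle gap and measure all three from there.

```bash
python3 -m pendant '[{"hand":0,"slide":[0.004,0,0],"spin":0},{"hand":0,"slide":[0,0,0.03],"spin":0},{"hand":0,"slide":[0,0,0.04],"spin":0},{"hand":0,"slide":[0,0,0.04],"spin":0},{"hand":0,"slide":[0.02,-0.033,0.04],"spin":0},{"hand":0,"slide":[0.02,-0.033,0.04],"spin":0},{"hand":0,"slide":[0.02,-0.033,0.04],"spin":0},{"hand":0,"slide":[0.02,-0.033,0.02],"spin":0}]'
python3 -m pendant '[{"hand":0,"slide":[0,0,0],"spin":0},{"hand":0,"slide":[0,0,0],"spin":0},{"hand":0,"slide":[0,0,0],"spin":0}]'
python3 - <<'E'
from h import *
s=sense();print(s["position"])
c=cams.calibration("wrist");w=cams.camera("wrist");cv2.imwrite("pics/w6.png",w[:,:,::-1])
ex=np.array([.9956,-.0941]);ey=np.array([.0941,.9956])
for q in((.512,.067),(.5834,-.0628),(.4775,-.18)):
  for k in(-.052,.052):print(np.round(proj(c,(*(np.array(q)+k*ey),.056)),1))
E
```

```text
t: 9.65
position: [0.592, -0.0395, 0.2689]
orientation: [-177.4, 0.2, 174.6]
ft_force: [1.1, 0.5, -0.1]
finger_gap: -0.002
finger_force: 0.0
t: 9.9
position: [0.5905, -0.0393, 0.2643]
orientation: [-177.4, -0.1, 174.5]
ft_force: [-0.3, -0.5, -0.3]
finger_gap: -0.001
finger_force: 0.0
[ 0.59049094 -0.03928823  0.26426075]
[339.6  80.2]
[457.3  79.8]
[210.4 170. ]
[316.3 170.8]
[68.8 68.4]
[179.8  67.8]
```

View pics/w6.png

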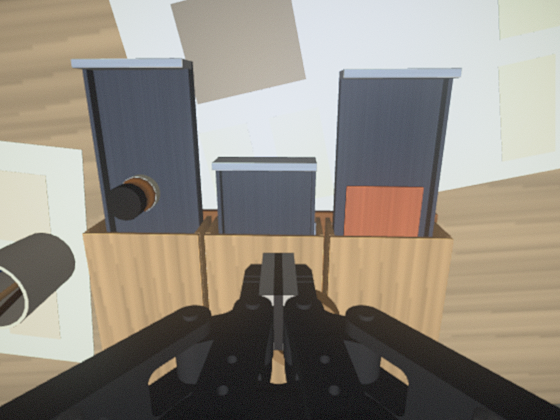

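All three are visible: reference lip rear edge ~row 67 (75–192), left ~76 (342–458), middle ~169 (214–316), with the copper plate lying in the left tray at (384,210). Measuring these now.

```bash
sed -i 's/def lips(tag,boxes,z=.056)/def lips(tag,boxes,z=.056,sg=1)/; s/d=cv2.Sobel(g,cv2.CV_32F,0,1)/d=sg*cv2.Sobel(g,cv2.CV_32F,0,1)/' h.py
python3 - <<'E'
from h import *
o=lips("w7",[(75,67,192,67),(342,76,458,76),(216,169,314,169)],sg=-1)
ex=np.array([.9956,-.0941])
print([np.round(ex@((A+B)/2)[:2],4) for A,B in o],cams.calibration("wrist")["pose"][:3,3])
E
```

```text
47 47 row [68.3 67.8] [ 0.4726 -0.2253  0.056 ] [ 0.4828 -0.1166  0.056 ] mid [ 0.4777 -0.171   0.056 ] yaw 174.63
46 46 row [78.3 78. ] [0.5049 0.0178 0.056 ] [0.5145 0.1196 0.056 ] mid [0.5097 0.0687 0.056 ] yaw 174.59
37 37 row [171.  171.3] [ 0.5792 -0.1085  0.056 ] [ 0.5877 -0.0127  0.056 ] mid [ 0.5834 -0.0606  0.056 ] yaw 174.96
[np.float64(0.4916), np.float64(0.501), np.float64(0.5866)] [ 0.51501178 -0.02496414  0.39835009]
```

```bash
python3 -m pendant '[{"hand":0,"slide":[0.01,-0.013,0],"spin":0},{"hand":0,"slide":[0.008,-0.013,0],"spin":0},{"hand":0,"slide":[0,0,-0.03],"spin":0},{"hand":0,"slide":[0,0,-0.03],"spin":0},{"hand":0,"slide":[0,0,-0.03],"spin":0},{"hand":0,"slide":[0,0,-0.03],"spin":0},{"hand":0,"slide":[0,0,-0.03],"spin":0},{"hand":0,"slide":[0,0,0],"spin":0}]'
```

```text
t: 10.67
position: [0.6028, -0.0635, 0.1082]
orientation: [-177.4, -0.8, 174.6]
ft_force: [-2.1, -0.4, -0.8]
finger_gap: 0.0
finger_force: 0.0
```

```bash
python3 -m pendant '[{"hand":0,"slide":[0,0,-0.012],"spin":0},{"hand":0,"slide":[0,0,-0.012],"spin":0},{"hand":0,"slide":[0,0,0],"spin":0},{"hand":0,"slide":[0,0,0],"spin":0}]'
```

```text
t: 11.0
position: [0.6085, -0.0646, 0.0919]
orientation: [-177.4, -0.0, 174.6]
ft_force: [1.1, -0.5, 0.7]
finger_gap: -0.002
finger_force: 0.0
```

```bash
python3 -m pendant '[{"hand":0,"slide":[0,0,-0.015],"spin":0},{"hand":0,"slide":[0,0,-0.015],"spin":0},{"hand":0,"slide":[0,0,-0.014],"spin":0},{"hand":0,"slide":[0,0,0],"spin":0},{"hand":0,"slide":[-0.004,0.0004,0],"spin":0},{"hand":0,"slide":[-0.004,0.0004,0],"spin":0},{"hand":0,"slide":[-0.003,0.0003,0],"spin":0},{"hand":0,"slide":[-0.003,0.0003,0],"spin":0}]'
python3 -m pendant '[{"hand":0,"slide":[-0.003,0.0003,0],"spin":0},{"hand":0,"slide":[-0.003,0.0003,0],"spin":0},{"hand":0,"slide":[-0.003,0.0003,0],"spin":0}]'
```

```text
t: 11.67
position: [0.5954, -0.0639, 0.0487]
orientation: [-177.4, 0.1, 174.5]
ft_force: [0.3, 0.5, 0.1]
finger_gap: -0.001
finger_force: 0.0
t: 11.92
position: [0.5878, -0.0632, 0.0487]
orientation: [-177.3, 0.3, 174.5]
ft_force: [3.3, 0.0, 3.0]
finger_gap: 0.003
finger_force: 1.4
```

```bash
python3 -m pendant '[{"hand":0,"slide":[-0.005,0.0005,0],"spin":0},{"hand":0,"slide":[-0.008,0.0008,0],"spin":0},{"hand":0,"slide":[-0.011,0.001,0],"spin":0},{"hand":0,"slide":[-0.012,0.0011,0],"spin":0},{"hand":0,"slide":[-0.012,0.0011,0],"spin":0},{"hand":0,"slide":[-0.011,0.001,0],"spin":0},{"hand":0,"slide":[-0.009,0.0009,0],"spin":0},{"hand":0,"slide":[-0.006,0.0006,0],"spin":0}]'
python3 -m pendant '[{"hand":0,"slide":[-0.004,0.0004,0],"spin":0},{"hand":0,"slide":[-0.003,0.0003,0],"spin":0},{"hand":0,"slide":[-0.002,0.0002,0],"spin":0},{"hand":0,"slide":[-0.001,0.0001,0],"spin":0},{"hand":0,"slide":[0,0,0],"spin":0},{"hand":0,"slide":[0,0,0],"spin":0}]'
```

```text
t: 12.58
position: [0.5105, -0.0559, 0.0475]
orientation: [-177.3, -0.0, 174.5]
ft_force: [3.1, -0.3, 3.1]
finger_gap: -0.003
finger_force: 1.4
t: 13.08
position: [0.5019, -0.055, 0.0472]
orientation: [-177.3, -0.0, 174.5]
ft_force: [1.4, -0.2, 1.3]
finger_gap: 0.002
finger_force: 0.8
```

```bash
python3 -m pendant '[{"hand":0,"slide":[0.005,0,0],"spin":0},{"hand":0,"slide":[0,0,0.03],"spin":0},{"hand":0,"slide":[0,0,0.04],"spin":0},{"hand":0,"slide":[0,0,0.04],"spin":0},{"hand":0,"slide":[0.01,0.015,0.04],"spin":0},{"hand":0,"slide":[0.01,0.015,0.04],"spin":0},{"hand":0,"slide":[0.01,0.015,0.04],"spin":0},{"hand":0,"slide":[0.01,0.015,0.03],"spin":0}]'
python3 -m pendant '[{"hand":0,"slide":[0,0,0],"spin":0},{"hand":0,"slide":[0,0,0],"spin":0},{"hand":0,"slide":[0,0,0],"spin":0}]'
python3 - <<'E'
from h import *
c=cams.calibration("wrist");w=cams.camera("wrist");cv2.imwrite("pics/w8.png",w[:,:,::-1])
ex=np.array([.9956,-.0941]);ey=np.array([.0941,.9956]);b=[]
for q in((.4777,-.175),(.489,-.053),(.5097,.067)):
  l,r=[proj(c,(*(np.array(q)+k*ey),.056)) for k in(-.045,.045)];b.append((*l,*r))
o=lips("w8",b,sg=-1)
print([np.round(ex@((A+B)/2)[:2],4) for A,B in o])
E
```

```text
t: 13.75
position: [0.5454, 0.0033, 0.3041]
orientation: [-177.4, 0.0, 174.5]
ft_force: [1.5, -0.5, 0.6]
finger_gap: -0.001
finger_force: 0.0
t: 14.0
position: [0.5448, 0.0028, 0.3001]
orientation: [-177.3, -0.1, 174.5]
ft_force: [0.1, 0.2, -1.3]
finger_gap: 0.001
finger_force: 0.0
16 16 row [120.3 120.3] [ 0.4727 -0.2198  0.056 ] [ 0.481  -0.1302  0.056 ] mid [ 0.4769 -0.175   0.056 ] yaw 174.72
31 31 row [122.1 122.3] [ 0.4858 -0.0982  0.056 ] [ 0.4942 -0.0086  0.056 ] mid [ 0.49   -0.0534  0.056 ] yaw 174.63Traceback (most recent call last):
  File "<stdin>", line 6, in <module>
  File "h.py", line 21, in lips
    q=np.polyfit(*P[m].T,1);r=abs(np.polyval(q,P[:,0])-P[:,1]);m=r<1
TypeError: polyfit() missing 2 required positional arguments: 'y' and 'deg'
```

View pics/w8.png

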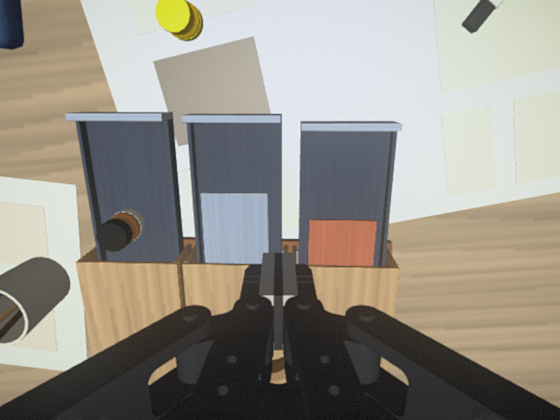

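The middle tray is 1.5 mm short of the reference and the left tray about 9 mm short. Steel and copper plates lie flat in their trays, at (235,225) and (343,240), and the jar is untouched at (120,232). The fingertip offset is 12.0 mm, so the final TCP target along the rack is s = 0.5034. Going to the left tray.

```bash
python3 -m pendant '[{"hand":0,"slide":[-0.003,0.021,0],"spin":0},{"hand":0,"slide":[-0.003,0.021,0],"spin":0},{"hand":0,"slide":[-0.004,0.021,0],"spin":0},{"hand":0,"slide":[0,0,-0.04],"spin":0},{"hand":0,"slide":[0,0,-0.04],"spin":0},{"hand":0,"slide":[0,0,-0.04],"spin":0},{"hand":0,"slide":[0,0,-0.04],"spin":0},{"hand":0,"slide":[0,0,-0.02],"spin":0}]'
python3 -m pendant '[{"hand":0,"slide":[0,0,0],"spin":0},{"hand":0,"slide":[0,0,0],"spin":0},{"hand":0,"slide":[0,0,0],"spin":0}]'
```

```text
t: 14.77
position: [0.5304, 0.0645, 0.1154]
orientation: [-177.2, -0.5, 174.5]
ft_force: [-0.4, -1.2, -0.2]
finger_gap: -0.003
finger_force: 0.0
t: 15.02
position: [0.5361, 0.0654, 0.1223]
orientation: [-177.4, 0.1, 174.5]
ft_force: [0.4, -0.3, 0.6]
finger_gap: 0.002
finger_force: 0.0
```

```bash
python3 -m pendant '[{"hand":0,"slide":[0,0,-0.02],"spin":0},{"hand":0,"slide":[0,0,-0.02],"spin":0},{"hand":0,"slide":[0,0,-0.02],"spin":0},{"hand":0,"slide":[0,0,-0.014],"spin":0},{"hand":0,"slide":[0,0,0],"spin":0},{"hand":0,"slide":[-0.004,0.0004,0],"spin":0},{"hand":0,"slide":[-0.004,0.0004,0],"spin":0},{"hand":0,"slide":[-0.003,0.0003,0],"spin":0}]'
python3 -m pendant '[{"hand":0,"slide":[-0.003,0.0003,0],"spin":0},{"hand":0,"slide":[-0.003,0.0003,0],"spin":0},{"hand":0,"slide":[-0.003,0.0003,0],"spin":0},{"hand":0,"slide":[-0.002,0.0002,0],"spin":0},{"hand":0,"slide":[-0.001,0.0001,0],"spin":0},{"hand":0,"slide":[0,0,0],"spin":0},{"hand":0,"slide":[0,0,0],"spin":0}]'
```

```text
t: 15.68
position: [0.5255, 0.067, 0.0492]
orientation: [-177.4, 0.2, 174.5]
ft_force: [-0.4, 0.1, 0.7]
finger_gap: 0.003
finger_force: 0.0
t: 16.27
position: [0.5129, 0.0681, 0.0476]
orientation: [-177.4, 0.1, 174.5]
ft_force: [2.8, -0.7, 2.0]
finger_gap: 0.005
finger_force: 1.2
```

```bash
python3 -m pendant '[{"hand":0,"slide":[-0.001,0.0001,0],"spin":0},{"hand":0,"slide":[0,0,0],"spin":0},{"hand":0,"slide":[0,0,0],"spin":0}]'
```

```text
t: 16.52
position: [0.5116, 0.0682, 0.0473]
orientation: [-177.4, 0.0, 174.5]
ft_force: [2.6, 0.3, 2.2]
finger_gap: -0.003
finger_force: 1.2
```

```bash
python3 -m pendant '[{"hand":0,"slide":[0.006,0,0],"spin":0},{"hand":0,"slide":[0,0,0.03],"spin":0},{"hand":0,"slide":[0,0,0.04],"spin":0},{"hand":0,"slide":[0,0,0.04],"spin":0},{"hand":0,"slide":[0.005,-0.03,0.04],"spin":0},{"hand":0,"slide":[0.005,-0.03,0.04],"spin":0},{"hand":0,"slide":[0.005,-0.03,0.04],"spin":0},{"hand":0,"slide":[0.005,-0.03,0.03],"spin":0}]'
python3 -m pendant '[{"hand":0,"slide":[0,0,0],"spin":0},{"hand":0,"slide":[0,0,0],"spin":0},{"hand":0,"slide":[0,0,0],"spin":0}]'
python3 - <<'E'
from h import *
c=cams.calibration("wrist");ex=np.array([.9956,-.0941]);ey=np.array([.0941,.9956]);b=[]
for q in((.4777,-.178),(.489,-.053),(.501,.067)):
  l,r=[proj(c,(*(np.array(q)+k*ey),.056)) for k in(-.045,.045)];b.append((*l,*r))
for i in(9,10):
  o=lips(f"w{i}",b,sg=-1);print([np.round(ex@((A+B)/2)[:2],4) for A,B in o])
E
```

```text
t: 17.18
position: [0.5339, -0.0361, 0.2877]
orientation: [-177.4, -0.1, 174.6]
ft_force: [0.6, -0.3, 0.1]
finger_gap: 0.0
finger_force: 0.0
t: 17.43
position: [0.5339, -0.0356, 0.2848]
orientation: [-177.4, -0.2, 174.5]
ft_force: [-1.0, 0.8, -0.9]
finger_gap: 0.0
finger_force: 0.0
32 32 row [128.  128.1] [ 0.4726 -0.2226  0.056 ] [ 0.4808 -0.133   0.056 ] mid [ 0.4767 -0.1778  0.056 ] yaw 174.72
33 33 row [130.3 130. ] [ 0.4862 -0.098   0.056 ] [ 0.4941 -0.0083  0.056 ] mid [ 0.4902 -0.0531  0.056 ] yaw 174.97
35 35 row [128.1 128.3] [0.4951 0.0223 0.056 ] [0.5035 0.1118 0.056 ] mid [0.4993 0.067  0.056 ] yaw 174.63
[np.float64(0.4913), np.float64(0.493), np.float64(0.4908)]
32 32 row [128.6 129. ] [ 0.4727 -0.2221  0.056 ] [ 0.4811 -0.1326  0.056 ] mid [ 0.4769 -0.1774  0.056 ] yaw 174.62
33 33 row [130.6 131.2] [ 0.4859 -0.0976  0.056 ] [ 0.4947 -0.008   0.056 ] mid [ 0.4903 -0.0528  0.056 ] yaw 174.42
35 35 row [128.9 129.2] [0.4952 0.0225 0.056 ] [0.5036 0.112  0.056 ] mid [0.4994 0.0673 0.056 ] yaw 174.66
[np.float64(0.4915), np.float64(0.4931), np.float64(0.4909)]
```

The left tray is within 0.5 mm. The middle tray is 1.7 mm short, so I'll do one last nudge.

```bash
python3 -m pendant '[{"hand":0,"slide":[-0.01,-0.01,0],"spin":0},{"hand":0,"slide":[-0.008,-0.009,0],"spin":0},{"hand":0,"slide":[0,0,-0.035],"spin":0},{"hand":0,"slide":[0,0,-0.035],"spin":0},{"hand":0,"slide":[0,0,-0.035],"spin":0},{"hand":0,"slide":[0,0,-0.035],"spin":0},{"hand":0,"slide":[0,0,-0.02],"spin":0},{"hand":0,"slide":[0,0,0],"spin":0}]'
python3 -m pendant '[{"hand":0,"slide":[0,0,0],"spin":0},{"hand":0,"slide":[0,0,0],"spin":0}]'
```

```text
t: 18.2
position: [0.5113, -0.0546, 0.1212]
orientation: [-177.3, -0.6, 174.5]
ft_force: [-0.7, 0.2, 0.4]
finger_gap: -0.003
finger_force: 0.0
t: 18.37
position: [0.5174, -0.055, 0.1274]
orientation: [-177.3, 0.1, 174.5]
ft_force: [0.6, 0.4, 0.5]
finger_gap: -0.002
finger_force: 0.0
```

```bash
python3 -m pendant '[{"hand":0,"slide":[0,0,-0.02],"spin":0},{"hand":0,"slide":[0,0,-0.02],"spin":0},{"hand":0,"slide":[0,0,-0.02],"spin":0},{"hand":0,"slide":[0,0,-0.019],"spin":0},{"hand":0,"slide":[0,0,0],"spin":0},{"hand":0,"slide":[-0.004,0.0004,0],"spin":0},{"hand":0,"slide":[-0.004,0.0004,0],"spin":0},{"hand":0,"slide":[-0.003,0.0003,0],"spin":0}]'
python3 -m pendant '[{"hand":0,"slide":[-0.002,0.0002,0],"spin":0},{"hand":0,"slide":[-0.002,0.0002,0],"spin":0},{"hand":0,"slide":[-0.002,0.0002,0],"spin":0},{"hand":0,"slide":[0,0,0],"spin":0},{"hand":0,"slide":[0,0,0],"spin":0}]'
```

```text
t: 19.03
position: [0.5069, -0.0538, 0.0491]
orientation: [-177.4, 0.2, 174.5]
ft_force: [0.1, -1.2, 0.8]
finger_gap: -0.0
finger_force: 0.0
t: 19.45
position: [0.5011, -0.0532, 0.0478]
orientation: [-177.3, 0.2, 174.5]
ft_force: [1.6, -0.4, 2.1]
finger_gap: 0.003
finger_force: 1.0
```

```bash
python3 -m pendant '[{"hand":0,"slide":[-0.001,0.0001,0],"spin":0},{"hand":0,"slide":[0,0,0],"spin":0},{"hand":0,"slide":[0,0,0],"spin":0}]'
```

```text
t: 19.7
position: [0.4997, -0.0531, 0.0474]
orientation: [-177.4, 0.1, 174.5]
ft_force: [2.8, -0.6, 1.8]
finger_gap: -0.001
finger_force: 1.3
```

s = 0.5025 now. Backing off, rising and checking.

```bash
python3 -m pendant '[{"hand":0,"slide":[0.006,0,0],"spin":0},{"hand":0,"slide":[0,0,0.03],"spin":0},{"hand":0,"slide":[0,0,0.04],"spin":0},{"hand":0,"slide":[0,0,0.04],"spin":0},{"hand":0,"slide":[0.005,0.005,0.04],"spin":0},{"hand":0,"slide":[0.005,0.005,0.04],"spin":0},{"hand":0,"slide":[0.005,0.005,0.04],"spin":0},{"hand":0,"slide":[0.005,0,0.03],"spin":0}]'
python3 -m pendant '[{"hand":0,"slide":[0,0,0],"spin":0},{"hand":0,"slide":[0,0,0],"spin":0},{"hand":0,"slide":[0,0,0],"spin":0}]'
python3 - <<'E'
from h import *
c=cams.calibration("wrist");ex=np.array([.9956,-.0941]);ey=np.array([.0941,.9956]);b=[]
for q in((.4777,-.178),(.489,-.053),(.4995,.067)):
  l,r=[proj(c,(*(np.array(q)+k*ey),.056)) for k in(-.045,.045)];b.append((*l,*r))
for i in(11,12):
  o=lips(f"w{i}",b,sg=-1);print([np.round(ex@((A+B)/2)[:2],4) for A,B in o])
t=cams.camera("top");cv2.imwrite("pics/top1.png",t[:,:,::-1])
a=cv2.imread("pics/w12.png");cv2.imwrite("pics/m2.png",np.hstack([cv2.resize(a,(400,300)),cv2.resize(t[:,:,::-1],(400,300))]))
E
```

```text
t: 20.37
position: [0.5246, -0.0372, 0.31]
orientation: [-177.4, 0.0, 174.6]
ft_force: [0.6, 0.6, 0.1]
finger_gap: -0.002
finger_force: 0.0
t: 20.62
position: [0.524, -0.0379, 0.3059]
orientation: [-177.3, -0.2, 174.5]
ft_force: [-0.2, 0.1, -0.9]
finger_gap: -0.003
finger_force: 0.0
29 29 row [135.1 135.3] [ 0.4725 -0.2226  0.056 ] [ 0.4807 -0.133   0.056 ] mid [ 0.4766 -0.1778  0.056 ] yaw 174.74
31 31 row [135.3 135.1] [ 0.4839 -0.0977  0.056 ] [ 0.4918 -0.0081  0.056 ] mid [ 0.4878 -0.0529  0.056 ] yaw 174.95
32 32 row [136.3 136.1] [0.4957 0.0222 0.056 ] [0.5036 0.1118 0.056 ] mid [0.4997 0.067  0.056 ] yaw 174.98
[np.float64(0.4912), np.float64(0.4907), np.float64(0.4912)]
16 16 row [136.1 136. ] [ 0.4727 -0.2225  0.056 ] [ 0.4807 -0.133   0.056 ] mid [ 0.4767 -0.1778  0.056 ] yaw 174.93
31 31 row [135.6 136.1] [ 0.4835 -0.0976  0.056 ] [ 0.492  -0.0082  0.056 ] mid [ 0.4877 -0.0529  0.056 ] yaw 174.53Traceback (most recent call last):
  File "<stdin>", line 6, in <module>
  File "h.py", line 21, in lips
    q=np.polyfit(*P[m].T,1);r=abs(np.polyval(q,P[:,0])-P[:,1]);m=r<1
TypeError: polyfit() missing 2 required positional arguments: 'y' and 'deg'
```

All three lips are level within about 0.5 mm. I'll move the hand further away and take a final look.

```bash
python3 -m pendant '[{"hand":0,"slide":[-0.02,0.02,0],"spin":0},{"hand":0,"slide":[-0.025,0.03,0],"spin":0},{"hand":0,"slide":[-0.025,0.03,0],"spin":0},{"hand":0,"slide":[-0.025,0.03,0],"spin":0},{"hand":0,"slide":[-0.025,0.03,0],"spin":0},{"hand":0,"slide":[-0.02,0.02,0],"spin":0},{"hand":0,"slide":[0,0,0],"spin":0},{"hand":0,"slide":[0,0,0],"spin":0}]'
python3 - <<'E'
from h import *
t=cams.camera("top")[:,:,::-1];s=cams.camera("scene")[:,:,::-1];cv2.imwrite("pics/m3.png",np.hstack([cv2.resize(t,(400,300)),cv2.resize(s,(400,300))]))
E
```

```text
t: 21.38
position: [0.383, 0.1224, 0.306]
orientation: [-177.3, -0.1, 174.7]
ft_force: [0.0, -1.3, -0.2]
finger_gap: -0.003
finger_force: 0.0
```

View pics/m3.png

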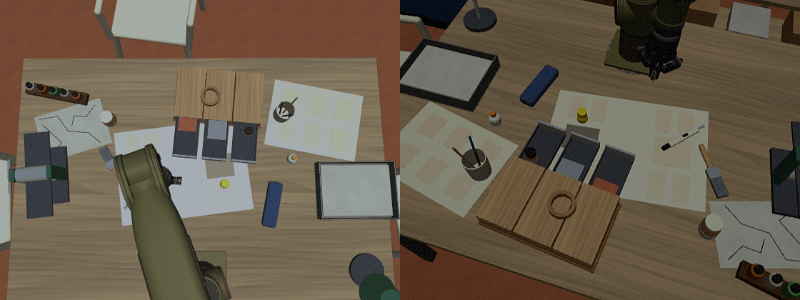

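The three trays are level (lips at about (185–245,158) in the left half). The plates, jar, tape roll and other items are in place and the arm is clear.

```bash
python3 -c "
from bench import job
print(job.finish_job())"
```

```text
the job is handed in; nothing more can be done
None
```

The two closed trays are drawn out so all three lips are level to about 0.5 mm by camera measurement; the plates still lie in their trays, nothing else looks disturbed, the hand is clear, and the job is handed in (about 21.5 s of the 56 s used).

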